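# Snug the adjustable wrench on the microscope's hold-down nut and turn it

### The job

The adjustable wrench lies loosely around the hold-down nut of the microscope plate, its jaws too wide. Roll its worm wheel lightly with a fingertip until the jaws are snug on the nut, and only then swing the handle to tighten the nut clockwise (seen from above) by about an eighth of a turn. Work gently (never press or push harder than 20 N), leave the wrench on the nut, snug, and do not disturb the other things.

Things in the scene. Friction and masses are not known exactly. Their poses are not given: they have to be found in the camera images.
- nut_top (a point): centre of the top face of a steel hexagon nut, 30 mm across flats, 17 mm tall, on a fixed 15 mm aluminium plate (top 18 to 26 mm above the work surface: adjustable feet). A fixed stud, 16 mm diameter, stands 7 mm above the nut. A white microscope, 290 mm tall, 190 mm by 120 mm, is fixed on the plate, its near side 155 mm from the nut, on the side away from the wrench handle
- nut (a joint): angle of the nut in rad, 0 at the start, growing as it is tightened (clockwise from above). The nut turns stiffly (about 0.35 N m) and stays where it is left; one eighth of a turn is 0.785
- worm_top (a point): middle of the upper line of the wrench's worm wheel, a dark knurled roller, 20 mm diameter, 20 mm long, in a window of the wrench head; 21.5 mm above the plate, 5.5 mm above the head's flat top. Axes: x along the wrench from handle to nut, y along the roller towards the fixed jaw, z up. The nut's axis is 45 mm ahead (+x) and 12 mm to the +y side. The fingertip is free to brush 15 mm along x either way
- worm (a joint): angle of the worm wheel in rad. Brushing its top along +x (handle towards nut) turns it to smaller values and closes the jaws, -x opens them: 7 mm of jaw travel per turn, 63 mm brushed. It turns by friction under a finger, taking 3 to 4 N along x: a press of 8 to 14 N does. Once the jaws are tight on the nut it stops turning and the finger slips
- jaw (a joint): opening of the moving jaw in m; the gap between the jaw faces is 28 mm + this value, so on the 30 mm nut it reads about 0.002 when snug (less than 1.2 mm of play counts as snug). It starts 3 to 7 mm too wide. The jaw is self-locking: it moves only by the worm
- handle_grip (a point): middle of the handle's width and thickness, 170 mm from the nut's axis, 7 mm above the plate. The handle is a steel bar 26 mm wide and 14 mm thick, straight from 110 to 230 mm from the nut, lying flat on the plate. Axes: x along the wrench towards the nut, y across it towards the fixed jaw, z up. The clockwise swing moves this point towards its +y
- petri_dish: bystander: clear dish, 90 mm diameter, 16 mm tall, near the work; origin under its centre
- oil_bottle: bystander: amber bottle, 36 mm diameter, 75 mm tall, on the plate about 110 mm from the nut; origin under its centre
- slide_box: bystander: blue box, 85 x 35 x 30 mm; origin under its centre
- wrench: the loose adjustable wrench as a whole, 270 mm long, 0.7 kg, plain steel, with its moving jaw and worm; origin under the point that the nut's axis passes when the wrench is fully seated, level with the plate top; x from handle to nut, y towards the fixed jaw

How it is judged:
On the way, in this order (a step that is already met when the one before it is completed fails the run):
1. the jaws have been closed snugly on the nut (less than 1.2 mm of play) before the nut is turned (value of joint jaw below 0.0032 m and value of joint nut below 0.15 rad), for 0.3 s.
2. the nut has been turned clockwise by about an eighth of a turn (value of joint nut above 0.6 rad), for 0.2 s.
At the end, for the whole second after the job is handed in: the nut stands 0.6 to 1.0 rad (about an eighth of a turn) clockwise of its start; the wrench lies still and flat on the plate around the nut (its origin within 10 mm of the nut's axis), its jaws still snug on it (less than 1.2 mm of play, jaw joint under 0.0032), and nothing is touched (value of joint jaw below 0.0032 m and value of joint nut between 0.6 and 1 rad and horizontal distance between wrench and nut_top below 0.01 m and z of wrench in the frame of nut_top below -0.011 m and linear speed of wrench below 0.01 m/s).
It fails at once if the wrench or its worm is pressed or pushed harder than 20 N (contact force between any of the arm, the fingers and wrench above 20 N).
It fails at once if the nut is turned while the jaws are not snug (value of joint nut above 0.2 rad and value of joint jaw above 0.0036 m).
It fails at once if a bystander is moved more than 15 mm (distance of any of petri_dish, oil_bottle, slide_box from where it was at the start of the episode above 0.015 m).
It also fails if it takes over 72 s, if anything falls off the work surface, if the arm or the gripper's body presses on something with over 40 N, if the wrist force passes 120 N, or if a joint passes its speed limit or range.

### The arm

A 6-joint arm with a two-finger parallel gripper is mounted at the origin on the work surface. World frame = base frame: x ahead of the robot, y to its left, z up, the work surface at z = 0. Lengths are in m, angles in rad, forces in N, time in s.
With the tool pointing down it reaches from about 0.225 to 0.725 m from the base axis. Payload 3.1 kg.
Tool frame: the origin (TCP) lies at the very end of the fingers, on their centre line; the grasp point (between the pads) lies 19 mm behind it (env.grasp_offset is the distance from the TCP to the grasp point, in m); z points along the fingers, x is the direction in which the jaws open and shut, and the axes are right-handed (so a half turn about z gives the same grasp; the last joint's range is limited). The gripper opens to 85 mm and grips with 20 to 120 N. Pads are 22 mm wide; open, the fingers measure 114 mm over their backs; the gripper's body (76 mm by 85 mm) begins 54 mm behind the grasp point. The pads swing forward as they close: fully open they stand 13 mm farther back than shut.
Start: joints at [-0.128, 0.048, 0.099, 1.622, 0, 1.443], TCP at [0.525, -0, 0.231] pointing down, gripper open.
Joint ranges: [-2.91, 2.91], [-0.99, 1.94], [-1.21, 1.42], [-2.12, 2.29], [-1.49, 1.47], [-3.14, 3.14]. Speed limits (rad/s): [2.79, 2.79, 3.14, 3.14, 3.14, 3.14].

### API

Orientations are given as a unit quaternion [w, x, y, z].
In Python, from station import env gives the robot as it stands.
- The arm moves only by the tool step_arm, never from a script. Its argument "series" is a list of rows, each an object of numbers: "tx", "ty", "tz": the shift along the tool's x, y, z as a fraction of full scale; "rx", "ry", "rz": the turn, a rotation vector about the tool's x, y, z as a fraction of full scale; "fingers": the opening, from -1 (shut) to 1 (fully open). In form: [{"tx": .., "ty": .., "tz": .., "rx": .., "ry": .., "rz": .., "fingers": ..}, ...]. A call has 1 to 10 rows; each row is the pose to reach, as a shift and turn from the pose commanded when the call began, along the tool's axes at that moment; what a row does not reach only later rows make up. Full scale, the value 1, is 800 mm for a shift and 90 degrees for a turn. A row lasts 1/12 s, in which the tool goes at most 41.7 mm and 7.16 degrees, less where a joint would pass 70% of its speed; a pose out of reach is approached as far as the arm can. A call with a number of a shift or a turn outside -1 to 1 is refused whole. A call with a gripper value outside its range is refused whole. The fingers move at their own pace and stop on an object; "squeeze" is the grip in N (left out, the last holds). Time passes only in rows, so rows that repeat a pose let the fingers close. It gives the time, the measured TCP pose, the force and the opening at its end, in the units of the state.
- env.get_state(): the state, without advancing time (a new reading comes with each control period).
- env.camera(name): name is "scene" or "side" or "wrist"; returns a dict with "frame" (480x640x3 uint8, red, green, blue), "fx", "fy", "cx", "cy" (pixels), "cam_to_world" (4x4, takes a point from camera to world coordinates). Camera axes: x right, y up, looking along -z (the intrinsics and any distortion apply to the point x, -y, -z); pixel columns grow to the right and rows downward; lengths in m; the calibration is good to about 2 mm. A picture is of the moment at which its call begins. There is no depth.
- env.finish_job(): hands the job in, once; it reports no verdict.
The state is a dict: "time": time; "qpos": joint angles; "qd": joint speeds; "joint_torque": joint torques, N m; "position": TCP position; "eef_rot": TCP orientation; "contact_force": force on the tool from outside, world axes, zero at the start; "ft_torque": the same for the moment, N m; "opening": opening from 0.0 (shut) to 1.0 (fully open).
Only numpy, scipy, OpenCV 4.12 (cv2) and the standard library are available. Lean on these libraries where they do the work, as an engineer would, in place of code of your own. Each camera call takes 0.05 s, during which the arm holds its last target. There are 200 camera calls.

## Working session

There is one attempt and no reset: what is moved stays moved. The work goes in short steps, Python scripts to look and compute and a tool call to move; the robot and the scene stay as the last step left them, time stands still between calls to the robot, and variables do not carry over. Pictures are saved under pics/ and viewed, about 8 in all and at most 12, crops included, and the job is handed in when it is done.

Besides the shell and the picture viewer there is one more tool, called after "Call:" by a JSON object that holds its "api" and its "payload". step_arm: Moves the arm, as the interface text tells. Its arguments: {"type":"object","properties":{"series":{"type":"array"},"squeeze":{"type":"number"}},"required":["series"]}

```bash
mkdir -p pics; cat > h.py <<'E'
import numpy as np, cv2
from station import env
def shot(n):
    c=env.camera(n); np.savez(f'cam_{n}.npz',**{k:np.array(v) for k,v in c.items()}); return c
def ray(c,u,v):
    M=np.array(c['cam_to_world']); d=np.array([(u-c['cx'])/c['fx'],-(v-c['cy'])/c['fy'],-1.]); return M[:3,3],M[:3,:3]@d
def onz(c,u,v,z):
    o,d=ray(c,u,v); return o+d*(z-o[2])/d[2]
def proj(c,p):
    M=np.array(c['cam_to_world']); q=M[:3,:3].T@(np.array(p)-M[:3,3]); return c['cx']+c['fx']*q[0]/-q[2], c['cy']-c['fy']*q[1]/-q[2]
E
python3 - <<'E'
from h import *
for n in ['scene','side','wrist']:
    c=shot(n); cv2.imwrite(f'pics/{n}1.png',c['frame'][:,:,::-1]); print(n,[k for k in c],c['fx'],np.round(c['cam_to_world'],3).tolist())
print(env.get_state())
E
```

```text
scene ['frame', 'fx', 'fy', 'cx', 'cy', 'cam_to_world'] 467.3149541368746 [[0.203, -0.655, 0.728, 1.33], [0.979, 0.134, -0.152, -0.209], [0.002, 0.743, 0.669, 0.822], [0.0, 0.0, 0.0, 1.0]]
side ['frame', 'fx', 'fy', 'cx', 'cy', 'cam_to_world'] 589.0811911582906 [[-0.258, 0.722, -0.642, -0.498], [-0.966, -0.189, 0.176, 0.213], [0.006, 0.666, 0.746, 1.204], [0.0, 0.0, 0.0, 1.0]]
wrist ['frame', 'fx', 'fy', 'cx', 'cy', 'cam_to_world'] 409.5139716375265 [[1.0, -0.002, 0.002, 0.525], [0.001, 0.964, 0.266, 0.068], [-0.002, -0.266, 0.964, 0.373], [0.0, 0.0, 0.0, 1.0]]
{'time': 0.15, 'qpos': array([-1.27840118e-01,  4.85955085e-02,  9.79331398e-02,  1.62201947e+00,
       -3.27994957e-06,  1.44300937e+00]), 'qd': array([-1.76505156e-03, -2.83227836e-03,  5.73889015e-03, -9.27173317e-04,
        2.69068527e-04,  1.38882237e-05]), 'joint_torque': array([ 1.92174317e-03, -3.39259207e+01,  3.20423770e+01,  1.53483648e-02,
       -7.92531455e-05, -2.20000692e-05]), 'position': array([5.24508285e-01, 2.84908146e-05, 2.30366011e-01]), 'eef_rot': array([-1.18542704e-04,  9.99999555e-01, -2.65777162e-05, -9.35275969e-04]), 'contact_force': array([ 0.06429838, -0.1273947 ,  0.12706951]), 'ft_torque': array([-0.01537851,  0.02221089, -0.01733821]), 'opening': 0.9996030706929399}
```

View pics/scene1.png

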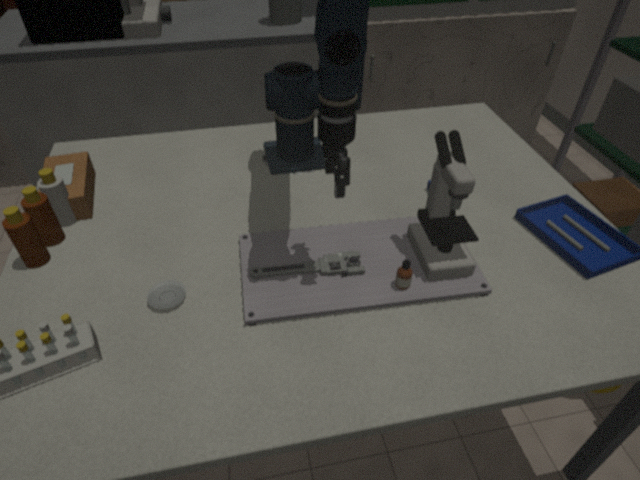

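View pics/wrist1.png

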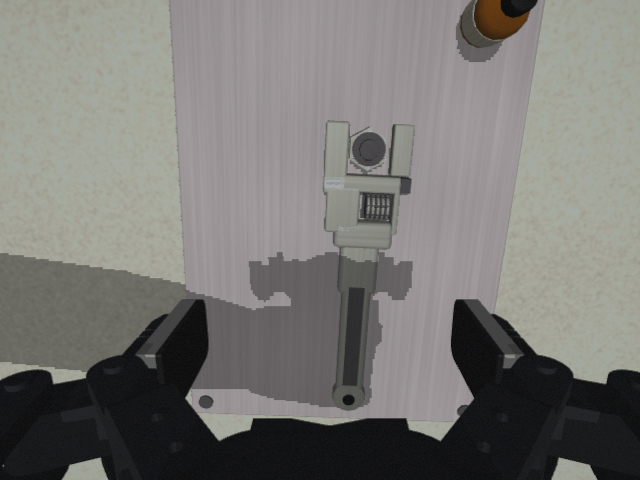

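The wrist view shows the wrench pointing along world +y: stud near px (369,149), worm near (378,207), handle end near (348,398). The bottle is ahead and to the right, and the fixed jaw is on the left (-x).

```bash
python3 - <<'E'
from h import *
L=lambda n:dict(np.load(f'cam_{n}.npz'))
w,s,d=L('wrist'),L('scene'),L('side')
def crop(c,x,y,ww,hh,k): return cv2.resize(c['frame'][y:y+hh,x:x+ww,::-1],None,fx=k,fy=k,interpolation=cv2.INTER_CUBIC)
p=onz(w,369,149,.06); u,v=proj(d,p); print(p,u,v)
x0,y0=int(u)-50,int(v)-35
print('side crop',x0,y0)
A=crop(w,310,110,120,150,4); B=crop(s,310,240,60,45,5); C=crop(d,x0,y0,80,60,4)
im=np.zeros((600,800,3),np.uint8); im[:600,:480]=A; im[:225,490:790]=B; im[240:480,480:800]=C
im=cv2.convertScaleAbs(im,alpha=1.5)
cv2.imwrite('pics/crop1.png',im)
g=cv2.cvtColor(w['frame'],cv2.COLOR_RGB2GRAY)
for z in(.05,.06): print(z,'stud',onz(w,369,149,z),'worm',onz(w,378,207,z))
for z in (.03,): print('handle end',onz(w,348,398,z),'mid',onz(w,356,290,z))
# plate edges
for z in(.018,.026): print(z,onz(w,187,320,z),onz(w,503,250,z))
E
```

```text
[0.55369331 0.04926567 0.06      ] 284.2349769256997 226.2176964013173
side crop 234 191
0.05 stud [0.55462219 0.04865834 0.05      ] worm [0.56307891 0.00305417 0.05      ]
0.06 stud [0.55369331 0.04926567 0.06      ] worm [0.56188818 0.00507356 0.06      ]
handle end [ 0.54245421 -0.1906352   0.03      ] mid [ 0.54813878 -0.07718279  0.03      ]
0.018 [ 0.38829639 -0.11346425  0.018     ] [ 0.68154595 -0.04290134  0.018     ]
0.026 [ 0.39136888 -0.10936831  0.026     ] [ 0.67800927 -0.04039573  0.026     ]
```

View pics/crop1.png

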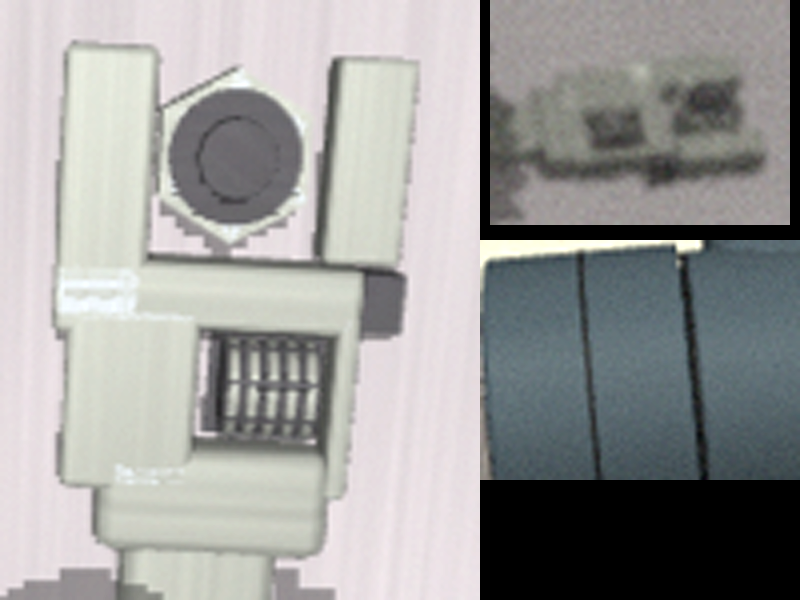

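The crop shows the stud centre at px (369.5,149.2) and the worm centre at (377.8,207). The jaws are visibly wide on the nut.

View pics/side1.png

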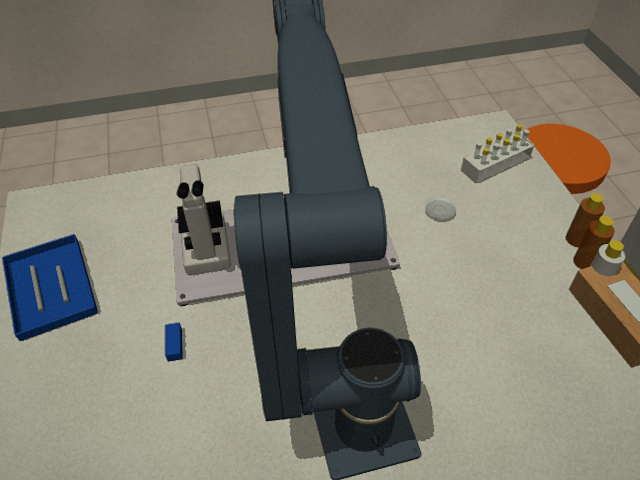

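```bash
python3 - <<'E'
from h import *
L=lambda n:dict(np.load(f'cam_{n}.npz'))
w,s,d=L('wrist'),L('scene'),L('side')
def tri(a,b):
    (o1,d1),(o2,d2)=a,b; d1=d1/np.linalg.norm(d1);d2=d2/np.linalg.norm(d2)
    t=np.linalg.lstsq(np.c_[d1,-d2],o2-o1,rcond=None)[0]; p,q=o1+d1*t[0],o2+d2*t[1]; return (p+q)/2,np.linalg.norm(p-q)
print(tri(ray(w,369.5,149.2),ray(s,353,259)), tri(ray(w,377.8,207),ray(s,335,265.5)))
print('petri',onz(s,166,298,.01),'bottle',onz(s,404,288,.025))
print('handle axis', onz(w,348,398,.03),onz(w,358,265,.03))
E
```

```text
(array([0.55542852, 0.04677174, 0.04110732]), np.float64(0.002526278409086599)) (array([ 5.64194168e-01, -2.79601778e-04,  3.69234695e-02]), np.float64(0.001475959237618606))
petri [ 0.56280313 -0.39841489  0.01      ] bottle [0.65560119 0.14088123 0.025     ]
handle axis [ 0.54245421 -0.1906352   0.03      ] [ 0.54946554 -0.05332302  0.03      ]
```

Side view: the slide box (174,341) and petri dish (440,210) are well outside the swing area. Next, shut the fingers and go above the worm.

Call:
{"api": "step_arm", "payload": {"series": [{"tx": 0.02, "ty": 0, "tz": 0.03, "fingers": -1}, {"tx": 0.03, "ty": 0.004, "tz": 0.07, "fingers": -1}, {"tx": 0.048, "ty": 0.009, "tz": 0.11, "fingers": -1}, {"tx": 0.048, "ty": 0.009, "tz": 0.15, "fingers": -1}, {"tx": 0.048, "ty": 0.009, "tz": 0.18, "fingers": -1}, {"tx": 0.048, "ty": 0.009, "tz": 0.2, "fingers": -1}, {"tx": 0.048, "ty": 0.009, "tz": 0.2125, "fingers": -1}, {"tx": 0.048, "ty": 0.009, "tz": 0.2125, "fingers": -1}, {"tx": 0.048, "ty": 0.009, "tz": 0.2125, "fingers": -1}]}}

```text
validation failed for argument at $.se...
```

```bash
python3 - <<'E'
from h import *
im=[shot(n) for n in('wrist','scene','side')]
w=im[0]['frame'][:,:,::-1]; s=cv2.resize(im[1]['frame'][225:300,290:390,::-1],None,fx=3,fy=3)
w=cv2.resize(w,(480,360)); o=np.zeros((360,780,3),np.uint8); o[:,:480]=w; o[:225,480:780]=s
cv2.imwrite('pics/c2.png',cv2.convertScaleAbs(o,alpha=1.4)); print(env.get_state())
E
```

```text
{'time': 0.3, 'qpos': array([-1.27828813e-01,  4.82909765e-02,  9.86021773e-02,  1.62200766e+00,
        5.35206098e-06,  1.44301079e+00]), 'qd': array([ 0.00016692, -0.0032172 ,  0.00276717,  0.00054769, -0.00116187,
       -0.00026969]), 'joint_torque': array([-1.18122865e-03, -3.38217151e+01,  3.19645894e+01,  9.49857873e-03,
       -1.90989495e-04,  1.81429715e-05]), 'position': array([5.24765323e-01, 4.12732450e-06, 2.30860024e-01]), 'eef_rot': array([-6.00191084e-05,  9.99999898e-01, -2.16388143e-05, -4.46051833e-04]), 'contact_force': array([-0.35610883,  0.04240453, -0.18894854]), 'ft_torque': array([ 0.04046348, -0.00367752, -0.02366408]), 'opening': 1.0011244649195787}
```

View pics/c2.png

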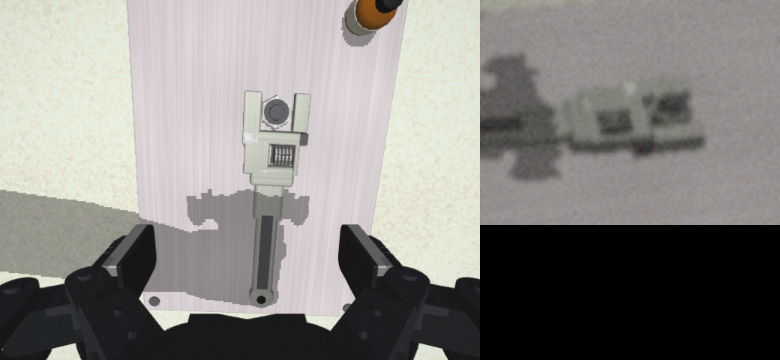

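The move was refused: the picture still shows the start pose. The rows probably need every key, so I'll send all seven.

Call:
{"api": "step_arm", "payload": {"series": [{"tx": 0.02, "ty": 0, "tz": 0.03, "rx": 0, "ry": 0, "rz": 0, "fingers": -1}, {"tx": 0.03, "ty": 0.004, "tz": 0.07, "rx": 0, "ry": 0, "rz": 0, "fingers": -1}, {"tx": 0.048, "ty": 0.009, "tz": 0.11, "rx": 0, "ry": 0, "rz": 0, "fingers": -1}, {"tx": 0.048, "ty": 0.009, "tz": 0.15, "rx": 0, "ry": 0, "rz": 0, "fingers": -1}, {"tx": 0.048, "ty": 0.009, "tz": 0.18, "rx": 0, "ry": 0, "rz": 0, "fingers": -1}, {"tx": 0.048, "ty": 0.009, "tz": 0.2, "rx": 0, "ry": 0, "rz": 0, "fingers": -1}, {"tx": 0.048, "ty": 0.009, "tz": 0.2125, "rx": 0, "ry": 0, "rz": 0, "fingers": -1}, {"tx": 0.048, "ty": 0.009, "tz": 0.2125, "rx": 0, "ry": 0, "rz": 0, "fingers": -1}]}}

```text
time: 0.97
position: [0.5611, -0.0069, 0.0581]
eef_rot: [-0.0, 1.0, -0.0, -0.003]
contact_force: [0.3, 1.4, 0.3]
opening: -0.002
```

```bash
python3 - <<'E'
from h import *
im=[shot(n) for n in('wrist','scene')]
w=im[0]['frame'][:,:,::-1]; s=cv2.resize(im[1]['frame'][215:290,290:390,::-1],None,fx=3,fy=3)
w=cv2.resize(w,(480,360)); o=np.zeros((360,780,3),np.uint8); o[:,:480]=w; o[:225,480:780]=s
cv2.imwrite('pics/c3.png',cv2.convertScaleAbs(o,alpha=1.4)); st=env.get_state(); print(st['position'],st['contact_force'])
E
```

```text
[ 0.56364043 -0.00721555  0.06182699] [ 1.22803203 -0.58378179 -0.21933564]
```

View pics/c3.png

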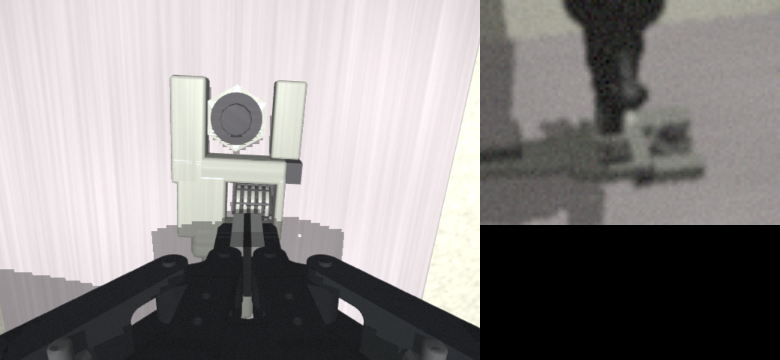

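Fingers are shut, just behind and above the worm, nearly centred across it: tip at (248,215), worm at (253,200), stud at (236,119) in the reduced picture.

```bash
python3 - <<'E'
from h import *
w=dict(np.load('cam_wrist.npz'))
for z in(.038,.042,.05): print(z,'stud',onz(w,236*4/3,119*4/3,z),'worm',onz(w,253*4/3,199*4/3,z-.0025), 'nutR', np.linalg.norm(onz(w,209*4/3,119*4/3,z-.007)-onz(w,265*4/3,119*4/3,z-.007)))
E
```

```text
0.038 stud [0.55511118 0.0476573  0.038     ] worm [0.56433288 0.00249538 0.0355    ] nutR 0.03056725677570257
0.042 stud [0.5552748 0.0479904 0.042    ] worm [0.56427105 0.00391546 0.0395    ] nutR 0.029847716152260843
0.05 stud [0.55560204 0.0486566  0.05      ] worm [0.56414739 0.00675561 0.0475    ] nutR 0.028408634905377164
```

Call:
{"api": "step_arm", "payload": {"series": [{"tx": 0.001, "ty": 0, "tz": 0.01, "rx": 0, "ry": 0, "rz": 0, "fingers": -1}, {"tx": 0.001, "ty": 0, "tz": 0.015, "rx": 0, "ry": 0, "rz": 0, "fingers": -1}, {"tx": 0.001, "ty": 0, "tz": 0.015, "rx": 0, "ry": 0, "rz": 0, "fingers": -1}, {"tx": 0.001, "ty": 0, "tz": 0.015, "rx": 0, "ry": 0, "rz": 0, "fingers": -1}]}}

```text
time: 1.4
position: [0.5643, -0.0072, 0.0496]
eef_rot: [0.0, 1.0, 0.0, 0.0]
contact_force: [0.4, -0.4, -0.5]
opening: 0.005
```

Call:
{"api": "step_arm", "payload": {"series": [{"tx": 0, "ty": -0.002, "tz": 0.004, "rx": 0, "ry": 0, "rz": 0, "fingers": -1}, {"tx": 0, "ty": -0.002, "tz": 0.006, "rx": 0, "ry": 0, "rz": 0, "fingers": -1}, {"tx": 0, "ty": -0.002, "tz": 0.007, "rx": 0, "ry": 0, "rz": 0, "fingers": -1}, {"tx": 0, "ty": -0.002, "tz": 0.008, "rx": 0, "ry": 0, "rz": 0, "fingers": -1}, {"tx": 0, "ty": -0.002, "tz": 0.008, "rx": 0, "ry": 0, "rz": 0, "fingers": -1}]}}

```text
time: 1.82
position: [0.5642, -0.0056, 0.043]
eef_rot: [-0.0, 1.0, 0.0, 0.0]
contact_force: [-0.8, -0.8, -0.1]
opening: -0.001
```

Call:
{"api": "step_arm", "payload": {"series": [{"tx": 0, "ty": 0, "tz": 0.001, "rx": 0, "ry": 0, "rz": 0, "fingers": -1}, {"tx": 0, "ty": 0, "tz": 0.002, "rx": 0, "ry": 0, "rz": 0, "fingers": -1}, {"tx": 0, "ty": 0, "tz": 0.002, "rx": 0, "ry": 0, "rz": 0, "fingers": -1}]}}

```text
time: 2.07
position: [0.5643, -0.0056, 0.0428]
eef_rot: [0.0, 1.0, 0.0, 0.0]
contact_force: [-2.9, -0.5, 5.6]
opening: -0.003
```

Call:
{"api": "step_arm", "payload": {"series": [{"tx": 0, "ty": 0, "tz": 0.001, "rx": 0, "ry": 0, "rz": 0, "fingers": -1}, {"tx": 0, "ty": 0, "tz": 0.0014, "rx": 0, "ry": 0, "rz": 0, "fingers": -1}, {"tx": 0, "ty": 0, "tz": 0.0014, "rx": 0, "ry": 0, "rz": 0, "fingers": -1}]}}

```text
time: 2.32
position: [0.5644, -0.0056, 0.0427]
eef_rot: [0.0, 1.0, 0.0, 0.001]
contact_force: [-5.1, 0.2, 9.8]
opening: -0.004
```

Call:
{"api": "step_arm", "payload": {"series": [{"tx": 0, "ty": -0.002, "tz": 0, "rx": 0, "ry": 0, "rz": 0, "fingers": -1}, {"tx": 0, "ty": -0.005, "tz": 0, "rx": 0, "ry": 0, "rz": 0, "fingers": -1}, {"tx": 0, "ty": -0.008, "tz": 0, "rx": 0, "ry": 0, "rz": 0, "fingers": -1}, {"tx": 0, "ty": -0.011, "tz": 0, "rx": 0, "ry": 0, "rz": 0, "fingers": -1}]}}

```text
time: 2.65
position: [0.5647, 0.0012, 0.0427]
eef_rot: [0.002, 1.0, -0.001, 0.001]
contact_force: [-5.1, -3.8, 8.7]
opening: 0.001
```

Call:
{"api": "step_arm", "payload": {"series": [{"tx": 0, "ty": -0.003, "tz": 0, "rx": 0, "ry": 0, "rz": 0, "fingers": -1}, {"tx": 0, "ty": -0.006, "tz": 0, "rx": 0, "ry": 0, "rz": 0, "fingers": -1}, {"tx": 0.001, "ty": -0.009, "tz": 0, "rx": 0, "ry": 0, "rz": 0, "fingers": -1}, {"tx": 0.001, "ty": -0.011, "tz": 0, "rx": 0, "ry": 0, "rz": 0, "fingers": -1}]}}

```text
time: 2.98
position: [0.5661, 0.0112, 0.0419]
eef_rot: [0.001, 1.0, -0.0, 0.001]
contact_force: [-0.1, 0.1, 1.1]
opening: 0.003
```

```bash
python3 - <<'E'
from h import *
c=shot('wrist'); w=c['frame'][90:300,200:440,::-1]
cv2.imwrite('pics/c4.png',cv2.convertScaleAbs(cv2.resize(w,None,fx=2.5,fy=2.5),alpha=1.4)); st=env.get_state(); print(st['position'],st['contact_force'],st['ft_torque'])
E
```

```text
[0.56603626 0.01196475 0.04138293] [1.30068536 0.75669917 2.98241141] [ 0.00911351 -0.16075452 -0.00438637]
```

View pics/c4.png

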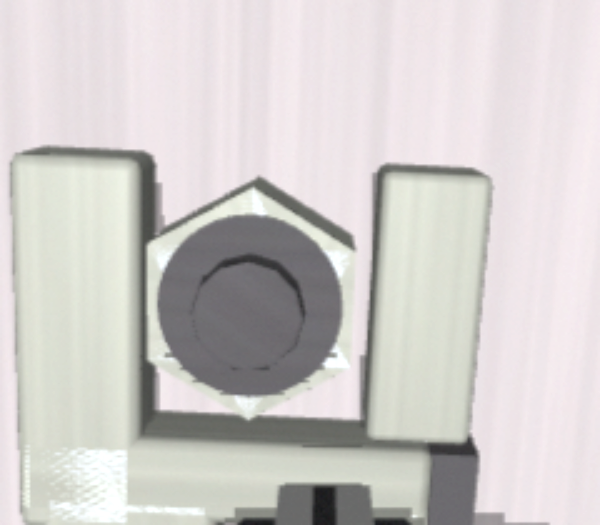

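The jaws have closed noticeably: about 2.6 mm of gap is left between the nut flat at (353,300) and the moving jaw at (375,300). The tip ran off the worm's crown, so I'll repeat the stroke, ending sooner.

Call:
{"api": "step_arm", "payload": {"series": [{"tx": 0, "ty": 0, "tz": -0.008, "rx": 0, "ry": 0, "rz": 0, "fingers": -1}, {"tx": -0.001, "ty": 0.01, "tz": -0.009, "rx": 0, "ry": 0, "rz": 0, "fingers": -1}, {"tx": -0.0015, "ty": 0.021, "tz": -0.009, "rx": 0, "ry": 0, "rz": 0, "fingers": -1}, {"tx": -0.0015, "ty": 0.021, "tz": -0.005, "rx": 0, "ry": 0, "rz": 0, "fingers": -1}, {"tx": -0.0015, "ty": 0.021, "tz": -0.003, "rx": 0, "ry": 0, "rz": 0, "fingers": -1}, {"tx": -0.0015, "ty": 0.021, "tz": -0.001, "rx": 0, "ry": 0, "rz": 0, "fingers": -1}, {"tx": -0.0015, "ty": 0.021, "tz": 0, "rx": 0, "ry": 0, "rz": 0, "fingers": -1}, {"tx": -0.0015, "ty": 0.021, "tz": 0, "rx": 0, "ry": 0, "rz": 0, "fingers": -1}]}}

```text
time: 3.7
position: [0.564, -0.0056, 0.0427]
eef_rot: [0.001, 1.0, -0.0, 0.0]
contact_force: [-4.8, -0.7, 13.2]
opening: -0.001
```

Call:
{"api": "step_arm", "payload": {"series": [{"tx": 0, "ty": -0.002, "tz": 0, "rx": 0, "ry": 0, "rz": 0, "fingers": -1}, {"tx": 0, "ty": -0.005, "tz": 0, "rx": 0, "ry": 0, "rz": 0, "fingers": -1}, {"tx": 0, "ty": -0.008, "tz": 0, "rx": 0, "ry": 0, "rz": 0, "fingers": -1}]}}

```text
time: 3.95
position: [0.5642, -0.0005, 0.0427]
eef_rot: [0.002, 1.0, -0.001, 0.001]
contact_force: [-4.5, -3.4, 10.9]
opening: -0.001
```

Call:
{"api": "step_arm", "payload": {"series": [{"tx": 0, "ty": -0.003, "tz": 0, "rx": 0, "ry": 0, "rz": 0, "fingers": -1}, {"tx": 0, "ty": -0.006, "tz": 0, "rx": 0, "ry": 0, "rz": 0, "fingers": -1}, {"tx": 0, "ty": -0.008, "tz": 0, "rx": 0, "ry": 0, "rz": 0, "fingers": -1}]}}

```text
time: 4.2
position: [0.5645, 0.006, 0.0427]
eef_rot: [0.002, 1.0, -0.001, 0.001]
contact_force: [-3.3, -4.7, 9.3]
opening: 0.003
```

Call:
{"api": "step_arm", "payload": {"series": [{"tx": 0, "ty": 0, "tz": -0.008, "rx": 0, "ry": 0, "rz": 0, "fingers": -1}, {"tx": 0, "ty": 0.008, "tz": -0.009, "rx": 0, "ry": 0, "rz": 0, "fingers": -1}, {"tx": 0, "ty": 0.016, "tz": -0.009, "rx": 0, "ry": 0, "rz": 0, "fingers": -1}, {"tx": 0, "ty": 0.016, "tz": -0.005, "rx": 0, "ry": 0, "rz": 0, "fingers": -1}, {"tx": 0, "ty": 0.016, "tz": -0.003, "rx": 0, "ry": 0, "rz": 0, "fingers": -1}, {"tx": 0, "ty": 0.016, "tz": -0.001, "rx": 0, "ry": 0, "rz": 0, "fingers": -1}, {"tx": 0, "ty": 0.016, "tz": -0.0005, "rx": 0, "ry": 0, "rz": 0, "fingers": -1}, {"tx": 0, "ty": 0.016, "tz": -0.0005, "rx": 0, "ry": 0, "rz": 0, "fingers": -1}]}}

```text
time: 4.87
position: [0.564, -0.0054, 0.0427]
eef_rot: [0.001, 1.0, -0.0, 0.0]
contact_force: [-4.1, -0.9, 12.1]
opening: -0.001
```

Call:
{"api": "step_arm", "payload": {"series": [{"tx": 0, "ty": -0.002, "tz": 0, "rx": 0, "ry": 0, "rz": 0, "fingers": -1}, {"tx": 0, "ty": -0.005, "tz": 0, "rx": 0, "ry": 0, "rz": 0, "fingers": -1}, {"tx": 0, "ty": -0.008, "tz": 0, "rx": 0, "ry": 0, "rz": 0, "fingers": -1}]}}

```text
time: 5.12
position: [0.5642, -0.0004, 0.0427]
eef_rot: [0.002, 1.0, -0.001, 0.001]
contact_force: [-2.9, -3.6, 10.6]
opening: -0.003
```

Call:
{"api": "step_arm", "payload": {"series": [{"tx": 0, "ty": -0.003, "tz": 0, "rx": 0, "ry": 0, "rz": 0, "fingers": -1}, {"tx": 0, "ty": -0.006, "tz": 0, "rx": 0, "ry": 0, "rz": 0, "fingers": -1}, {"tx": 0, "ty": -0.008, "tz": 0, "rx": 0, "ry": 0, "rz": 0, "fingers": -1}]}}

```text
time: 5.37
position: [0.5645, 0.0061, 0.0427]
eef_rot: [0.002, 1.0, -0.001, 0.001]
contact_force: [-3.1, -4.1, 9.1]
opening: -0.003
```

```bash
python3 - <<'E'
from h import *
c=shot('wrist'); w=c['frame'][90:300,200:440,::-1]
cv2.imwrite('pics/c5.png',cv2.convertScaleAbs(cv2.resize(w,None,fx=2.5,fy=2.5),alpha=1.4)); st=env.get_state(); print(st['position'],st['contact_force'],st['ft_torque'])
E
```

```text
[0.56455077 0.00640001 0.04270356] [-3.05629142 -3.08987734 11.07262666] [-0.73446615  0.63424093  0.00995084]
```

View pics/c5.png

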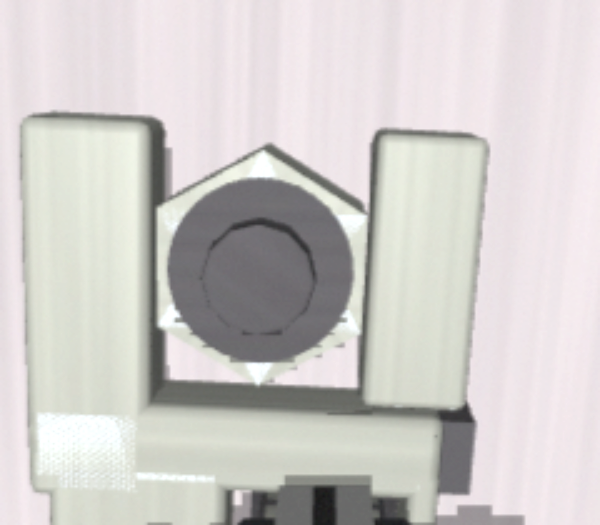

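Nearly snug now: the moving jaw face is at (368,230) and the nut flat at (364,230). I'll keep stroking until the finger slips.

Call:
{"api": "step_arm", "payload": {"series": [{"tx": 0, "ty": 0, "tz": -0.008, "rx": 0, "ry": 0, "rz": 0, "fingers": -1}, {"tx": 0, "ty": 0.008, "tz": -0.009, "rx": 0, "ry": 0, "rz": 0, "fingers": -1}, {"tx": 0, "ty": 0.016, "tz": -0.009, "rx": 0, "ry": 0, "rz": 0, "fingers": -1}, {"tx": 0, "ty": 0.016, "tz": -0.005, "rx": 0, "ry": 0, "rz": 0, "fingers": -1}, {"tx": 0, "ty": 0.016, "tz": -0.003, "rx": 0, "ry": 0, "rz": 0, "fingers": -1}, {"tx": 0, "ty": 0.016, "tz": -0.001, "rx": 0, "ry": 0, "rz": 0, "fingers": -1}, {"tx": 0, "ty": 0.016, "tz": -0.0003, "rx": 0, "ry": 0, "rz": 0, "fingers": -1}, {"tx": 0, "ty": 0.016, "tz": -0.0003, "rx": 0, "ry": 0, "rz": 0, "fingers": -1}]}}

```text
time: 6.08
position: [0.5638, -0.0053, 0.0427]
eef_rot: [0.0, 1.0, -0.0, 0.0]
contact_force: [-4.3, -0.9, 10.8]
opening: 0.004
```

Call:
{"api": "step_arm", "payload": {"series": [{"tx": 0, "ty": -0.002, "tz": 0, "rx": 0, "ry": 0, "rz": 0, "fingers": -1}, {"tx": 0, "ty": -0.005, "tz": 0, "rx": 0, "ry": 0, "rz": 0, "fingers": -1}, {"tx": 0, "ty": -0.008, "tz": 0, "rx": 0, "ry": 0, "rz": 0, "fingers": -1}]}}

```text
time: 6.33
position: [0.564, -0.0003, 0.0427]
eef_rot: [0.002, 1.0, -0.001, 0.0]
contact_force: [-4.5, -3.9, 10.3]
opening: -0.002
```

Call:
{"api": "step_arm", "payload": {"series": [{"tx": 0, "ty": -0.003, "tz": 0, "rx": 0, "ry": 0, "rz": 0, "fingers": -1}, {"tx": 0, "ty": -0.006, "tz": 0, "rx": 0, "ry": 0, "rz": 0, "fingers": -1}, {"tx": 0, "ty": -0.008, "tz": 0, "rx": 0, "ry": 0, "rz": 0, "fingers": -1}]}}

```text
time: 6.58
position: [0.5645, 0.006, 0.0427]
eef_rot: [0.002, 1.0, -0.001, 0.001]
contact_force: [-2.0, -4.9, 8.3]
opening: -0.005
```

Call:
{"api": "step_arm", "payload": {"series": [{"tx": 0, "ty": 0, "tz": -0.008, "rx": 0, "ry": 0, "rz": 0, "fingers": -1}, {"tx": 0, "ty": 0.008, "tz": -0.009, "rx": 0, "ry": 0, "rz": 0, "fingers": -1}, {"tx": 0, "ty": 0.016, "tz": -0.009, "rx": 0, "ry": 0, "rz": 0, "fingers": -1}, {"tx": 0, "ty": 0.016, "tz": -0.005, "rx": 0, "ry": 0, "rz": 0, "fingers": -1}, {"tx": 0, "ty": 0.016, "tz": -0.003, "rx": 0, "ry": 0, "rz": 0, "fingers": -1}, {"tx": 0, "ty": 0.016, "tz": -0.001, "rx": 0, "ry": 0, "rz": 0, "fingers": -1}, {"tx": 0, "ty": 0.016, "tz": 0, "rx": 0, "ry": 0, "rz": 0, "fingers": -1}, {"tx": 0, "ty": 0.016, "tz": 0, "rx": 0, "ry": 0, "rz": 0, "fingers": -1}]}}

```text
time: 7.25
position: [0.5637, -0.0052, 0.0427]
eef_rot: [0.0, 1.0, -0.0, 0.0]
contact_force: [-3.8, -0.2, 10.8]
opening: -0.0
```

Call:
{"api": "step_arm", "payload": {"series": [{"tx": 0, "ty": -0.002, "tz": 0, "rx": 0, "ry": 0, "rz": 0, "fingers": -1}, {"tx": 0, "ty": -0.005, "tz": 0, "rx": 0, "ry": 0, "rz": 0, "fingers": -1}, {"tx": 0, "ty": -0.008, "tz": 0, "rx": 0, "ry": 0, "rz": 0, "fingers": -1}]}}

```text
time: 7.5
position: [0.5641, -0.0004, 0.0428]
eef_rot: [0.002, 1.0, -0.001, 0.0]
contact_force: [-2.1, -3.3, 9.9]
opening: -0.004
```

Call:
{"api": "step_arm", "payload": {"series": [{"tx": 0, "ty": -0.003, "tz": 0, "rx": 0, "ry": 0, "rz": 0, "fingers": -1}, {"tx": 0, "ty": -0.006, "tz": 0, "rx": 0, "ry": 0, "rz": 0, "fingers": -1}, {"tx": 0, "ty": -0.008, "tz": 0, "rx": 0, "ry": 0, "rz": 0, "fingers": -1}]}}

```text
time: 7.75
position: [0.5648, 0.0056, 0.0428]
eef_rot: [0.003, 1.0, -0.001, 0.001]
contact_force: [-0.8, -5.4, 9.3]
opening: 0.001
```

Call:
{"api": "step_arm", "payload": {"series": [{"tx": 0, "ty": 0, "tz": -0.008, "rx": 0, "ry": 0, "rz": 0, "fingers": -1}, {"tx": 0, "ty": 0.008, "tz": -0.009, "rx": 0, "ry": 0, "rz": 0, "fingers": -1}, {"tx": 0, "ty": 0.016, "tz": -0.009, "rx": 0, "ry": 0, "rz": 0, "fingers": -1}, {"tx": 0, "ty": 0.016, "tz": -0.005, "rx": 0, "ry": 0, "rz": 0, "fingers": -1}, {"tx": 0, "ty": 0.016, "tz": -0.003, "rx": 0, "ry": 0, "rz": 0, "fingers": -1}, {"tx": 0, "ty": 0.016, "tz": -0.001, "rx": 0, "ry": 0, "rz": 0, "fingers": -1}, {"tx": 0, "ty": 0.016, "tz": 0, "rx": 0, "ry": 0, "rz": 0, "fingers": -1}, {"tx": 0, "ty": 0.016, "tz": 0, "rx": 0, "ry": 0, "rz": 0, "fingers": -1}]}}

```text
time: 8.42
position: [0.5637, -0.0052, 0.0427]
eef_rot: [0.0, 1.0, -0.0, 0.0]
contact_force: [-4.4, 0.1, 10.8]
opening: -0.003
```

Call:
{"api": "step_arm", "payload": {"series": [{"tx": 0, "ty": -0.002, "tz": 0, "rx": 0, "ry": 0, "rz": 0, "fingers": -1}, {"tx": 0, "ty": -0.005, "tz": 0, "rx": 0, "ry": 0, "rz": 0, "fingers": -1}, {"tx": 0, "ty": -0.008, "tz": 0, "rx": 0, "ry": 0, "rz": 0, "fingers": -1}]}}

```text
time: 8.67
position: [0.5639, -0.001, 0.0428]
eef_rot: [0.003, 1.0, -0.001, 0.0]
contact_force: [-3.1, -7.1, 9.7]
opening: 0.002
```

Call:
{"api": "step_arm", "payload": {"series": [{"tx": 0, "ty": -0.003, "tz": 0, "rx": 0, "ry": 0, "rz": 0, "fingers": -1}, {"tx": 0, "ty": -0.006, "tz": 0, "rx": 0, "ry": 0, "rz": 0, "fingers": -1}, {"tx": 0, "ty": -0.008, "tz": 0, "rx": 0, "ry": 0, "rz": 0, "fingers": -1}]}}

```text
time: 8.92
position: [0.5652, 0.0054, 0.0428]
eef_rot: [0.003, 1.0, -0.001, 0.002]
contact_force: [-1.1, -5.8, 7.3]
opening: -0.002
```

Call:
{"api": "step_arm", "payload": {"series": [{"tx": 0, "ty": 0, "tz": -0.02, "rx": 0, "ry": 0, "rz": 0, "fingers": -1}, {"tx": 0, "ty": 0.02, "tz": -0.06, "rx": 0, "ry": 0, "rz": 0, "fingers": -1}, {"tx": 0, "ty": 0.05, "tz": -0.1, "rx": 0, "ry": 0, "rz": 0, "fingers": -1}, {"tx": 0, "ty": 0.08, "tz": -0.1, "rx": 0, "ry": 0, "rz": 0, "fingers": -1}, {"tx": 0, "ty": 0.08, "tz": -0.1, "rx": 0, "ry": 0, "rz": 0, "fingers": -1}, {"tx": 0, "ty": 0.08, "tz": -0.1, "rx": 0, "ry": 0, "rz": 0, "fingers": -1}]}}

```text
time: 9.42
position: [0.5637, -0.0569, 0.1205]
eef_rot: [-0.0, 1.0, -0.001, -0.0]
contact_force: [-0.0, 0.6, 0.2]
opening: -0.001
```

```bash
python3 - <<'E'
from h import *
c=shot('wrist'); cv2.imwrite('w6.png',c['frame'][:,:,::-1]); u,v=map(int,proj(c,(.555,.048,.04))); print(u,v)
x0,y0=max(u-50,0),max(v-40,0); w=c['frame'][y0:y0+200,x0:x0+130,::-1]; w=cv2.resize(w,None,fx=3,fy=3); f=cv2.resize(c['frame'][:,:,::-1],(400,300))
o=np.zeros((600,800,3),np.uint8); o[:w.shape[0],:w.shape[1]]=w; o[:300,400:]=f; print(x0,y0)
cv2.imwrite('pics/c6.png',cv2.convertScaleAbs(o,alpha=1.4)); st=env.get_state(); print(st['position'],st['contact_force'])
E
```

```text
311 46
261 6
[ 0.56309557 -0.05596399  0.11966638] [-0.6485009  -0.0693293  -0.48767245]
```

View pics/c6.png

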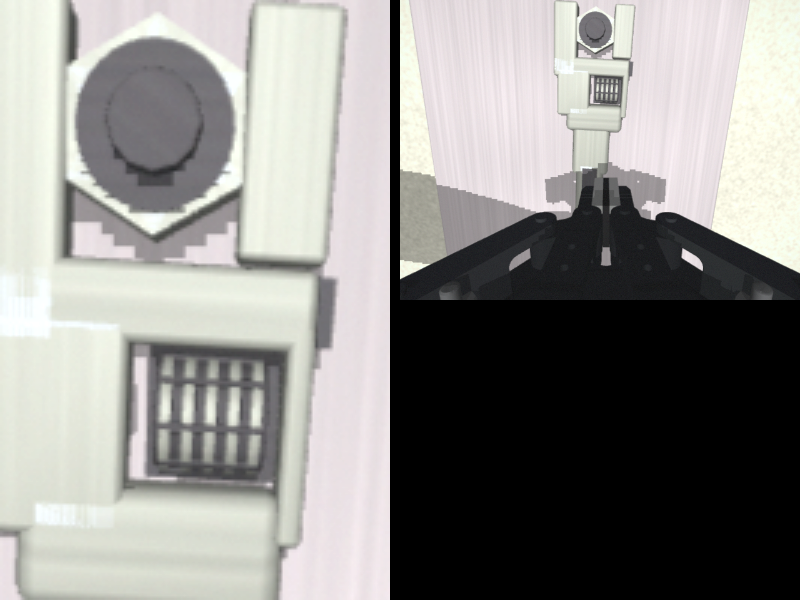

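The jaws look snug: both nut flats touch, and tangential force rose to 7 N with the finger slipping. Now working out the handle line before the swing.

```bash
python3 - <<'E'
from h import *
w=dict(np.load('cam_wrist.npz')); P=.0213
n=onz(w,312.7,46.7,P+.024); k=onz(w,331.7,144.3,P+.0215); h=onz(w,306,240,P+.014)
print(n,k,h, np.hypot(*(n-k)[:2]))
# yaw from worm->nut vector, expected (45,12) in wrench frame
print('yaw',np.arctan2(*(n-k)[1::-1])-np.arctan2(12,45)-np.pi/2)
print('yaw handle',np.arctan2(*(n-h)[1::-1])-np.pi/2)
g=w['frame'][:,:,:].astype(int)
for r in (215,235,250): print(r,g[r,260:350:3].mean(1).round().astype(int).tolist())
E
```

```text
[0.55560762 0.04720967 0.0453    ] [5.64959265e-01 3.57797155e-04 4.28000000e-02] [ 0.5501514  -0.05416302  0.0353    ] 0.04777605026018183
yaw -0.06359114613383698
yaw handle -0.05377142869598606
215 [163, 163, 164, 164, 164, 163, 114, 139, 158, 155, 154, 156, 154, 156, 157, 153, 158, 150, 153, 156, 154, 153, 153, 148, 120, 83, 164, 163, 164, 166]
235 [163, 162, 163, 163, 164, 155, 120, 142, 155, 153, 152, 152, 151, 156, 155, 151, 156, 149, 153, 154, 151, 151, 149, 135, 112, 164, 164, 164, 165, 164]
250 [161, 162, 163, 163, 164, 149, 122, 144, 154, 151, 150, 151, 150, 154, 151, 149, 150, 145, 151, 149, 148, 151, 147, 125, 96, 163, 164, 164, 166, 163]
```

Call:
{"api": "step_arm", "payload": {"series": [{"tx": 0.033, "ty": 0.04, "tz": 0, "rx": 0, "ry": 0, "rz": 0.035, "fingers": -1}, {"tx": 0.033, "ty": 0.0825, "tz": 0, "rx": 0, "ry": 0, "rz": 0.035, "fingers": -1}, {"tx": 0.033, "ty": 0.0825, "tz": 0.03, "rx": 0, "ry": 0, "rz": 0.035, "fingers": -1}, {"tx": 0.033, "ty": 0.0825, "tz": 0.06, "rx": 0, "ry": 0, "rz": 0.035, "fingers": -1}, {"tx": 0.033, "ty": 0.0825, "tz": 0.09, "rx": 0, "ry": 0, "rz": 0.035, "fingers": -1}, {"tx": 0.033, "ty": 0.0825, "tz": 0.105, "rx": 0, "ry": 0, "rz": 0.035, "fingers": -1}, {"tx": 0.033, "ty": 0.0825, "tz": 0.112, "rx": 0, "ry": 0, "rz": 0.035, "fingers": -1}, {"tx": 0.033, "ty": 0.0825, "tz": 0.1165, "rx": 0, "ry": 0, "rz": 0.035, "fingers": -1}, {"tx": 0.033, "ty": 0.0825, "tz": 0.1165, "rx": 0, "ry": 0, "rz": 0.035, "fingers": -1}, {"tx": 0.033, "ty": 0.0825, "tz": 0.1165, "rx": 0, "ry": 0, "rz": 0.035, "fingers": -1}]}}

```text
time: 10.3
position: [0.5911, -0.1219, 0.0289]
eef_rot: [0.0, 1.0, -0.027, 0.001]
contact_force: [0.5, 0.7, 0.5]
opening: -0.002
```

```bash
python3 - <<'E'
from h import *
c=shot('wrist'); cv2.imwrite('pics/c7.png',cv2.convertScaleAbs(cv2.resize(c['frame'][:,:,::-1],(480,360)),alpha=1.4)); st=env.get_state(); print(st['position'],st['contact_force'])
E
```

```text
[ 0.59146866 -0.1221196   0.02936296] [-0.08888812 -0.09833456 -0.16701834]
```

View pics/c7.png

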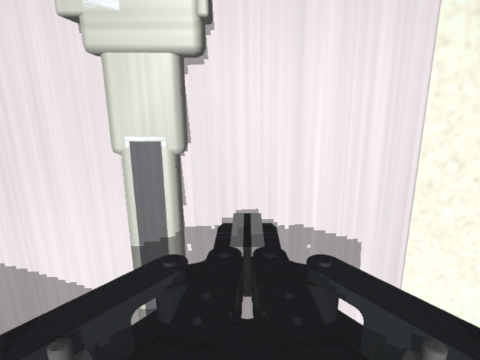

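The tip stands beside the handle on its +x side at (245,230), handle edge near (182,230), as intended. Lower slightly and approach.

Call:
{"api": "step_arm", "payload": {"series": [{"tx": -0.003, "ty": 0, "tz": 0.003, "rx": 0, "ry": 0, "rz": 0, "fingers": -1}, {"tx": -0.006, "ty": 0, "tz": 0.004, "rx": 0, "ry": 0, "rz": 0, "fingers": -1}, {"tx": -0.009, "ty": 0, "tz": 0.004, "rx": 0, "ry": 0, "rz": 0, "fingers": -1}, {"tx": -0.012, "ty": 0, "tz": 0.004, "rx": 0, "ry": 0, "rz": 0, "fingers": -1}, {"tx": -0.014, "ty": 0, "tz": 0.004, "rx": 0, "ry": 0, "rz": 0, "fingers": -1}]}}

```text
time: 10.77
position: [0.5786, -0.1214, 0.0246]
eef_rot: [-0.0, 1.0, -0.028, -0.0]
contact_force: [-0.2, 0.2, -0.4]
opening: 0.003
```

Call:
{"api": "step_arm", "payload": {"series": [{"tx": -0.002, "ty": 0, "tz": 0, "rx": 0, "ry": 0, "rz": 0, "fingers": -1}, {"tx": -0.004, "ty": 0, "tz": 0, "rx": 0, "ry": 0, "rz": 0, "fingers": -1}, {"tx": -0.006, "ty": 0, "tz": 0, "rx": 0, "ry": 0, "rz": 0, "fingers": -1}]}}

```text
time: 11.02
position: [0.5741, -0.1212, 0.0245]
eef_rot: [0.0, 1.0, -0.028, 0.0]
contact_force: [-0.3, 0.2, 0.5]
opening: 0.001
```

Call:
{"api": "step_arm", "payload": {"series": [{"tx": -0.002, "ty": 0, "tz": 0, "rx": 0, "ry": 0, "rz": 0, "fingers": -1}, {"tx": -0.004, "ty": 0, "tz": 0, "rx": 0, "ry": 0, "rz": 0, "fingers": -1}, {"tx": -0.006, "ty": 0, "tz": 0, "rx": 0, "ry": 0, "rz": 0, "fingers": -1}]}}

```text
time: 11.27
position: [0.571, -0.1211, 0.0249]
eef_rot: [0.0, 1.0, -0.027, 0.002]
contact_force: [3.5, 0.2, -0.7]
opening: -0.003
```

Call:
{"api": "step_arm", "payload": {"series": [{"tx": -0.0031, "ty": 0.0004, "tz": 0, "rx": 0, "ry": 0, "rz": 0.0095, "fingers": -1}, {"tx": -0.0063, "ty": 0.0008, "tz": 0, "rx": 0, "ry": 0, "rz": 0.0191, "fingers": -1}, {"tx": -0.0126, "ty": 0.0014, "tz": 0, "rx": 0, "ry": 0, "rz": 0.0382, "fingers": -1}, {"tx": -0.0189, "ty": 0.0018, "tz": 0, "rx": 0, "ry": 0, "rz": 0.0573, "fingers": -1}]}}

```text
time: 11.6
position: [0.5553, -0.1218, 0.0251]
eef_rot: [0.0, 0.997, -0.074, 0.001]
contact_force: [4.3, -0.2, -1.5]
opening: -0.001
```

Call:
{"api": "step_arm", "payload": {"series": [{"tx": -0.0063, "ty": 0.0008, "tz": 0, "rx": 0, "ry": 0, "rz": 0.0191, "fingers": -1}, {"tx": -0.0126, "ty": 0.0014, "tz": 0, "rx": 0, "ry": 0, "rz": 0.0382, "fingers": -1}, {"tx": -0.0189, "ty": 0.0018, "tz": 0, "rx": 0, "ry": 0, "rz": 0.0573, "fingers": -1}, {"tx": -0.0252, "ty": 0.002, "tz": 0, "rx": 0, "ry": 0, "rz": 0.0764, "fingers": -1}, {"tx": -0.0315, "ty": 0.0021, "tz": 0, "rx": 0, "ry": 0, "rz": 0.0955, "fingers": -1}, {"tx": -0.0378, "ty": 0.0019, "tz": 0, "rx": 0, "ry": 0, "rz": 0.1146, "fingers": -1}, {"tx": -0.0441, "ty": 0.0016, "tz": 0, "rx": 0, "ry": 0, "rz": 0.1337, "fingers": -1}, {"tx": -0.0504, "ty": 0.0011, "tz": 0, "rx": 0, "ry": 0, "rz": 0.1528, "fingers": -1}]}}

```text
time: 12.27
position: [0.5151, -0.117, 0.0251]
eef_rot: [0.0, 0.981, -0.193, 0.001]
contact_force: [4.7, -1.6, -0.8]
opening: -0.002
```

Call:
{"api": "step_arm", "payload": {"series": [{"tx": -0.0063, "ty": 0.0008, "tz": 0, "rx": 0, "ry": 0, "rz": 0.0191, "fingers": -1}, {"tx": -0.0126, "ty": 0.0014, "tz": 0, "rx": 0, "ry": 0, "rz": 0.0382, "fingers": -1}, {"tx": -0.0189, "ty": 0.0018, "tz": 0, "rx": 0, "ry": 0, "rz": 0.0573, "fingers": -1}, {"tx": -0.0252, "ty": 0.002, "tz": 0, "rx": 0, "ry": 0, "rz": 0.0764, "fingers": -1}, {"tx": -0.0315, "ty": 0.0021, "tz": 0, "rx": 0, "ry": 0, "rz": 0.0955, "fingers": -1}, {"tx": -0.0378, "ty": 0.0019, "tz": 0, "rx": 0, "ry": 0, "rz": 0.1146, "fingers": -1}, {"tx": -0.0441, "ty": 0.0016, "tz": 0, "rx": 0, "ry": 0, "rz": 0.1337, "fingers": -1}, {"tx": -0.0504, "ty": 0.0011, "tz": 0, "rx": 0, "ry": 0, "rz": 0.1528, "fingers": -1}]}}

```text
time: 12.93
position: [0.4774, -0.1029, 0.0251]
eef_rot: [0.0, 0.951, -0.309, 0.002]
contact_force: [4.5, -1.3, -0.6]
opening: 0.002
```

Call:
{"api": "step_arm", "payload": {"series": [{"tx": -0.0063, "ty": 0.0008, "tz": 0, "rx": 0, "ry": 0, "rz": 0.0191, "fingers": -1}, {"tx": -0.0126, "ty": 0.0014, "tz": 0, "rx": 0, "ry": 0, "rz": 0.0382, "fingers": -1}, {"tx": -0.0189, "ty": 0.0018, "tz": 0, "rx": 0, "ry": 0, "rz": 0.0573, "fingers": -1}, {"tx": -0.0252, "ty": 0.002, "tz": 0, "rx": 0, "ry": 0, "rz": 0.0764, "fingers": -1}, {"tx": -0.0315, "ty": 0.0021, "tz": 0, "rx": 0, "ry": 0, "rz": 0.0955, "fingers": -1}, {"tx": -0.0378, "ty": 0.0019, "tz": 0, "rx": 0, "ry": 0, "rz": 0.1146, "fingers": -1}, {"tx": -0.0441, "ty": 0.0016, "tz": 0, "rx": 0, "ry": 0, "rz": 0.1337, "fingers": -1}, {"tx": -0.0504, "ty": 0.0011, "tz": 0, "rx": 0, "ry": 0, "rz": 0.1528, "fingers": -1}, {"tx": -0.0504, "ty": 0.0011, "tz": 0, "rx": 0, "ry": 0, "rz": 0.1528, "fingers": -1}]}}

```text
time: 13.68
position: [0.4435, -0.0796, 0.0251]
eef_rot: [0.0, 0.908, -0.42, 0.001]
contact_force: [2.4, -1.4, 0.4]
opening: 0.001
```

Call:
{"api": "step_arm", "payload": {"series": [{"tx": 0.006, "ty": 0, "tz": 0, "rx": 0, "ry": 0, "rz": 0, "fingers": -1}, {"tx": 0.02, "ty": 0, "tz": 0, "rx": 0, "ry": 0, "rz": 0, "fingers": -1}, {"tx": 0.03, "ty": 0, "tz": -0.02, "rx": 0, "ry": 0, "rz": 0, "fingers": -1}, {"tx": 0.03, "ty": 0, "tz": -0.07, "rx": 0, "ry": 0, "rz": 0, "fingers": -1}, {"tx": 0.03, "ty": 0, "tz": -0.12, "rx": 0, "ry": 0, "rz": 0, "fingers": -1}, {"tx": 0.03, "ty": 0.02, "tz": -0.17, "rx": 0, "ry": 0, "rz": 0, "fingers": -1}, {"tx": 0, "ty": 0.02, "tz": -0.22, "rx": 0, "ry": 0, "rz": 0, "fingers": -1}, {"tx": 0, "ty": 0.02, "tz": -0.22, "rx": 0, "ry": 0, "rz": 0, "fingers": -1}, {"tx": 0, "ty": 0.02, "tz": -0.22, "rx": 0, "ry": 0, "rz": 0, "fingers": -1}]}}

```text
time: 14.43
position: [0.4326, -0.0905, 0.204]
eef_rot: [-0.0, 0.908, -0.419, 0.003]
contact_force: [0.7, -0.0, -0.3]
opening: 0.004
```

```bash
python3 - <<'E'
from h import *
c=shot('wrist'); cv2.imwrite('pics/c8.png',cv2.convertScaleAbs(c['frame'][:,:,::-1],alpha=1.4)); st=env.get_state(); print(st['position'],st['contact_force'],proj(c,(.5555,.0472,.045)))
E
```

```text
[ 0.43187479 -0.09036171  0.20125949] [-0.55492803 -0.05593659 -0.53043296] (np.float64(290.0664497789653), np.float64(-64.44866614082923))
```

View pics/c8.png

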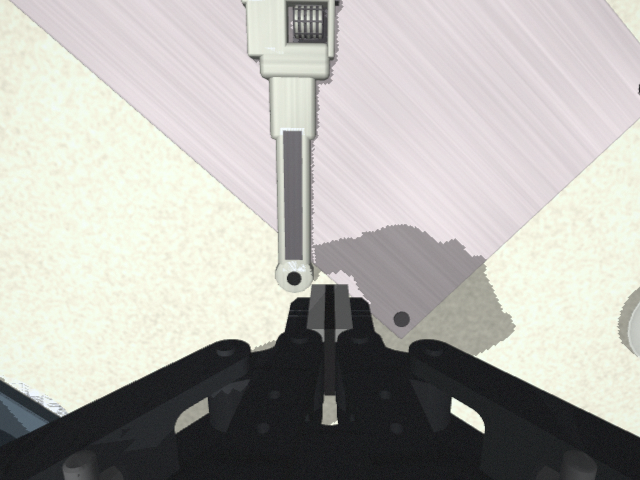

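The handle has swung diagonally and points straight up in the rotated picture; its end at (293,278) overhangs the plate edge. The nut is out of view, so I'll move back over it.

Call:
{"api": "step_arm", "payload": {"series": [{"tx": 0, "ty": -0.05, "tz": -0.04, "rx": 0, "ry": 0, "rz": 0, "fingers": -1}, {"tx": 0, "ty": -0.09, "tz": -0.06, "rx": 0, "ry": 0, "rz": 0, "fingers": -1}, {"tx": 0, "ty": -0.13, "tz": -0.06, "rx": 0, "ry": 0, "rz": 0, "fingers": -1}, {"tx": 0, "ty": -0.13, "tz": -0.06, "rx": 0, "ry": 0, "rz": 0, "fingers": -1}, {"tx": 0, "ty": -0.13, "tz": -0.06, "rx": 0, "ry": 0, "rz": 0, "fingers": -1}]}}

```text
time: 14.9
position: [0.5104, -0.0214, 0.2446]
eef_rot: [0.001, 0.908, -0.418, -0.003]
contact_force: [-0.2, 0.3, -0.2]
opening: -0.001
```

```bash
python3 - <<'E'
from h import *
c=shot('wrist'); f=c['frame'][:,:,::-1]; u,v=map(int,proj(c,(.5555,.0472,.045))); print(u,v)
x0,y0=max(u-50,0),max(v-50,0); o=np.zeros((480,800,3),np.uint8); k=cv2.resize(f[y0:y0+120,x0:x0+100],None,fx=4,fy=4); o[:k.shape[0],:k.shape[1]]=k; o[:300,400:]=cv2.resize(f,(400,300)); print(x0,y0)
cv2.imwrite('pics/c9.png',cv2.convertScaleAbs(o,alpha=1.4)); st=env.get_state(); print(st['position'],st['time'])
E
```

```text
302 106
252 56
[ 0.50956619 -0.02206553  0.24495659] 14.95
```

View pics/c9.png

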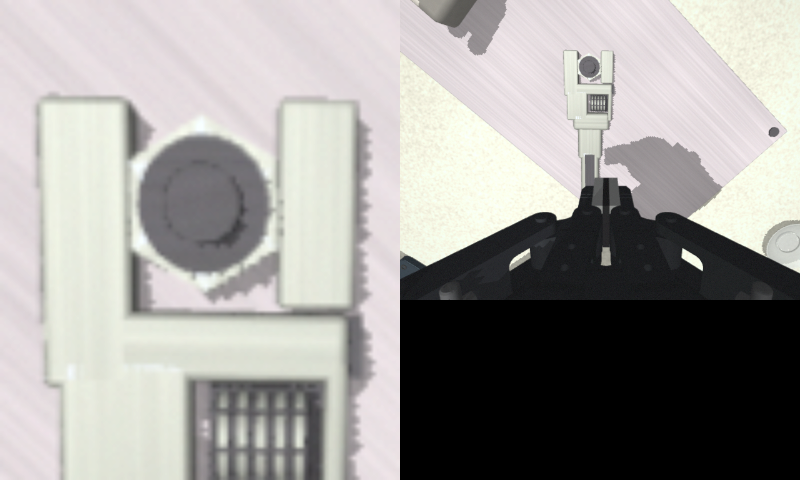

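The wrench is on the nut with both jaws against the flats, stud at crop (203,203), nut aligned with the jaws. Final number check, then hand in.

```bash
python3 - <<'E'
from h import *
c=dict(np.load('cam_wrist.npz')); P=.0213
n=onz(c,302.8,106.8,P+.024); l=[onz(c,252+130/4,56+y/4,P+.016) for y in(110,300)]; k=onz(c,(599-400)*1.6,103*1.6,P+.0215)
d=(l[0]-l[1])[:2]; d/=np.linalg.norm(d); yaw=np.arctan2(d[1],d[0])-np.pi/2; v=(n-k)[:2]
print('nut',n,'wrench yaw',yaw,'turn',-yaw+(-.058),'nut from worm',v@d,v@np.array([-d[1],d[0]]))
print(env.finish_job())
E
```

```text
nut [0.55539677 0.0472806  0.0453    ] wrench yaw -0.8908358490325097 turn 0.8328358490325096 nut from worm 0.04564186904790203 0.013377616514533572
the job is handed in; nothing more can be done
None
```

I closed the wrench jaws snugly on the nut, then swung the handle to tighten the nut clockwise by about 0.8 rad. I then backed the arm clear and handed the job in at about 15 s of the 72 s allowed. The hand-in reports no verdict.

- **Closing the jaws:** I brushed the worm towards the nut in short strokes, pressing with about 8–13 N. The sideways force then rose to about 7 N and the finger slipped, which is the sign of tight jaws. The picture also showed both jaws against the nut.
- **Tightening:** I pushed the side of the handle along an arc with readings of 5 N or less. The highest total force I read on the wrench was about 14 N, during the brushing.
- **Nut angle:** the final picture gives about 0.83 rad, and the tool's own turn gives about 0.80 rad. Both are inside 0.6–1.0, but they come from the wrench's angle, because I could not read the nut joint directly.
- **Wrench position:** the jaws still look snug. The nut sits 45.6 mm ahead and 13.4 mm to the side of the worm, against the nominal 45 and 12 mm, so the wrench origin is about 2 mm off the nut's axis.
- **Bystanders:** the arm stayed well away from the dish, bottle and box, but I did not measure their positions again at the end.

Two things did not go as planned:
- The first move call was refused because its rows lacked the turn values, so the arm did not move.
- An early stroke ran slightly off the end of the worm. I shortened the later ones.

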